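Bring the open paint pot round to the front and hold the carousel

TASK

A brush is about to be dipped: turn the carousel until the one pot without a lid stands squarely at the front, in line with the upright front pin, and finish with the carousel's handle gripped so that the turntable stays still; do not let go at the end. Turn gently so that all the pots stay standing on the turntable, do not touch the pots themselves, and leave the brush jar, the palette knife and the tape roll where they are.

Things in the scene. Friction and masses are not known exactly. Their poses are not given: they have to be found in the camera images.
- carousel: Bench carousel, its fixed foot: a dark steel disc 220 mm across, 18 mm high, bolted to the bench, with a flat arm along its -x axis that carries the front pin. Origin on the turning axis, at bench height. Its -x axis is the carousel's front (roughly towards the robot).
- front_pin (a point): Tip of the front pin: an upright pointed steel pin, 14 mm thick, that stands on the foot's arm just outside the turntable's edge, 186 mm from the turning axis, tip 73 mm above the bench. It does not turn; it marks the carousel's front.
- turntable: The turntable: a round wooden tray 300 mm across with a black rubber floor 32 mm above the bench and a low lip (top 40 mm above the bench). Turns about the vertical axis through the carousel's origin, any number of turns either way, easily (about 0.04 N m of friction), no detents or spring. Origin on the axis 22 mm above the bench. A steel post 18 mm thick rises from its middle and carries the handle.
- handle_grip (a point): Centre of the turntable's handle: a wooden bar 70 mm long (along this point's x axis), 14 mm thick (along its y axis) and 34 mm high, on top of the post, exactly on the turning axis, 155 mm above the bench (bar from 138 to 172 mm). It turns with the turntable. It stands above all the pots (the tallest reaches 112 mm above the bench), so it can be gripped across its thickness from above.
- pot_open: The open pot, the only one without a lid: round, straight-sided, white ceramic, 62 mm across, 60 mm high, wall 4.5 mm, empty; stands loose on the turntable's rubber floor about 105 mm from the axis, and rides along when the turntable turns. Origin: centre of its underside.
- pot_low: Low round pot, 62 mm across (lid 65 mm), 60 mm high, the same plain white ceramic as the other pots; closed by a flat white lid; stands loose on the turntable. Origin: centre of its underside.
- pot_tall: Tall slim round pot, 50 mm across (lid 53 mm), 80 mm high, the same plain white ceramic as the other pots; closed by a white lid; stands loose on the turntable. Origin: centre of its underside.
- pot_square: Square pot, 46 by 46 mm, with a round lid 38 mm across, 68 mm high in all, the same plain white ceramic as the other pots; stands loose on the turntable. Origin: centre of its underside.
- brush_jar: Bystander beside the turntable: clear jar 72 mm across and 85 mm high with five paint brushes standing in it, bristle ends up, about 155 mm high in all. Origin: centre of its underside.
- palette_knife: Bystander beside the turntable: palette knife lying flat, 220 mm long along its x axis, steel blade 22 mm wide to +x, wooden handle 18 mm thick to -x. Origin: its middle, on the bench.
- tape_roll: Bystander beside the turntable: roll of paper tape lying flat, 90 mm across, 24 mm high. Origin: centre of its underside.
Mind the look-alikes: they are no part of the job. Leave any pink look-alike of the pot_tall alone. Leave any blue look-alike of the pot_open alone.

How it is judged:
By the outcome, as a careful person would: the job done as asked, in the order asked, and still so for the second after the job is handed in, while the arm keeps its last pose, push and grip.
It also fails if it takes over 54 s, if anything falls off the work surface, if the arm or the gripper's body presses on something with over 40 N, if the wrist force passes 120 N, or if a joint passes its speed limit or range.

ROBOT

A 6-joint arm with a two-finger parallel gripper is mounted at the origin on the work surface. World frame = base frame: x ahead of the robot, y to its left, z up, the work surface at z = 0. Lengths are in mm, angles in rad, forces in N, time in s.
With the tool pointing down it reaches from about 400 to 825 mm from the base axis. Payload 7 kg.
Tool frame: the origin (TCP) lies at the very end of the fingers, on their centre line; the grasp point (between the pads) lies 19 mm behind it; z points along the fingers, y is the line along which they close (so a half turn about z gives the same grasp; the last joint's range is limited). The gripper opens to 88 mm and grips with 3 to 60 N. Pads are 19 mm wide; open, the fingers measure 130 mm over their backs; the gripper's body (78 mm by 193 mm) begins 47 mm behind the grasp point.
Start: joints at [-0.865, 0.359, 0.012, 0, -1.224, -0.288], TCP at [273.854, -616.927, 226.561] pointing down, gripper open.
Joint ranges: [-3.07, 3.07], [-1.43, 2.12], [-1.02, 1.25], [-3.03, 1.67], [-3.05, -0], [-3.03, 3.03]. Speed limits (rad/s): [2.39, 2.39, 3.01, 3.14, 3.14, 3.14].

INTERFACE

Orientations are given as a 3x3 rotation matrix whose columns are the frame's x, y, z axes.
In Python, from workcell import get_obs, capture, close_job gives the robot as it stands. The module is installed in compiled form; this text tells all that it offers.
- The arm moves only by the shell command python3 -m handwheel 'ROWS' [FORCE]. ROWS is JSON, a list of rows, each a list of 3 entries, a list of its own where there are three numbers: the turn, a rotation vector about the world's x, y, z in degrees, then the shift along the world's x, y, z in mm, then the opening in per cent of the stroke, from 0 (shut) to 100 (fully open). In form: [[[wx, wy, wz], [dx, dy, dz], gripper], ...]. A call has 1 to 20 rows; each row is the pose to reach, as a shift and turn from the pose commanded when the call began; what a row does not reach only later rows make up. A row lasts 1/12 s, in which the tool goes at most 41.7 mm and 7.16 degrees, less where a joint would pass 70% of its speed; a pose out of reach is approached as far as the arm can. A call with a gripper value outside its range is refused whole. The fingers move at their own pace and stop on an object; FORCE is the grip in N (left out, the last holds). Time passes only in rows, so rows that repeat a pose let the fingers close. It gives the time, the measured TCP pose, the force, the opening and the grip force at its end, in the units of the state.
- get_obs(): the state, without advancing time (a new reading comes with each control period).
- capture(name): name is "scene" or "side" or "wrist"; returns a dict with "image" (384x512x3 uint8, blue, green, red), "fx", "fy", "cx", "cy" (pixels), "k1" (the pictures are not rectified: a ray, as slopes to the right and down, at radius r is drawn at 1 + k1 r^2 times it, then the intrinsics apply), "pose" (4x4, takes a point from camera to world coordinates). Camera axes: x right, y down, z forward; pixel columns grow to the right and rows downward; lengths in mm; the calibration is good to about 2 mm. A picture is of the moment at which its call begins. There is no depth.
- close_job(): hands the job in; it is judged then, once.
The state is a dict: "t": time; "q": joint angles; "dq": joint speeds; "joint_torque": joint torques, N m; "tool_pos": TCP position; "tcp_rot": TCP orientation; "force": force on the tool from outside, world axes, zero at the start; "torque": the same for the moment, N m; "grip_width": finger opening in mm; "grip_force": force on a finger pad.
Only numpy, scipy, OpenCV 4.12 (cv2) and the standard library are available. Lean on these libraries where they do the work, as an engineer would, in place of code of your own. Each camera call takes 0.05 s, during which the arm holds its last target. There are 200 camera calls.

## Working session

There is one attempt and no reset: what is moved stays moved. The work goes in short steps, Python scripts to look and compute and a shell command to move; the robot and the scene stay as the last step left them, time stands still between calls to the robot, and variables do not carry over. Pictures are saved under pics/ and viewed, at most 10 in all, crops included, and the job is handed in when it is done.

```bash
mkdir -p pics; cat > h.py <<'E'
import numpy as np, cv2
from workcell import get_obs, capture
def ray(c,u,v):
    x,y=(u-c["cx"])/c["fx"],(v-c["cy"])/c["fy"]
    p=cv2.undistortPoints(np.array([[[u,v]]],float),np.array([[c["fx"],0,c["cx"]],[0,c["fy"],c["cy"]],[0,0,1.]]),np.array([c["k1"],0,0,0,0.]))[0,0]
    P=np.array(c["pose"]); return P[:3,3],P[:3,:3]@np.array([p[0],p[1],1])
def onz(c,u,v,z):
    o,d=ray(c,u,v); return o+d*(z-o[2])/d[2]
def proj(c,X):
    P=np.array(c["pose"]); q=P[:3,:3].T@(np.array(X,float)-P[:3,3]); x,y=q[:2]/q[2]; k=1+c["k1"]*(x*x+y*y)
    return np.array([c["fx"]*x*k+c["cx"],c["fy"]*y*k+c["cy"]])
E
python3 - <<'E'
from h import *
import pickle
C={n:capture(n) for n in("scene","side")}
pickle.dump(C,open("c0.pkl","wb"))
for n in C:
    c=C[n];print(n,c["fx"],c["k1"],np.round(c["pose"],2).tolist())
    cv2.imwrite(f"pics/{n}0.png",cv2.resize(c["image"],(800,600)))
print(get_obs())
E
```

```text
scene 403.5186434648144 -0.1275203096862659 [[0.27, 0.69, -0.68, 1408.02], [0.96, -0.18, 0.2, -221.37], [0.01, -0.7, -0.71, 997.02], [0.0, 0.0, 0.0, 1.0]]
side 423.6537099246956 -0.13574086654057183 [[-0.98, -0.16, 0.14, 369.93], [-0.22, 0.74, -0.64, 866.12], [-0.0, -0.65, -0.76, 1150.48], [0.0, 0.0, 0.0, 1.0]]
{'t': 0.1, 'q': array([-8.64894904e-01,  3.59311690e-01,  1.11116557e-02, -2.92938781e-04,
       -1.22408789e+00, -2.88114679e-01]), 'dq': array([-0.00078205, -0.00178003,  0.00154203,  0.00041839, -0.00078178,
       -0.00044944]), 'joint_torque': array([-1.88833433e-04, -5.84163308e+01,  2.93753600e+01,  7.01551706e+00,
        1.01908366e-02, -4.38563711e-05]), 'tool_pos': array([ 273.6650164 , -616.54067629,  225.70459558]), 'tcp_rot': array([[-9.14029588e-01, -4.05646815e-01, -7.57953548e-04],
       [-4.05647492e-01,  9.14028657e-01,  1.31386559e-03],
       [ 1.59825872e-04,  1.50837398e-03, -9.99998850e-01]]), 'force': array([-0.41579127,  0.14577074,  0.16838934]), 'torque': array([ 0.00417616, -0.00669649,  0.01811154]), 'grip_force': 0.0, 'grip_width': 87.5282252000757}
```

View pics/scene0.png

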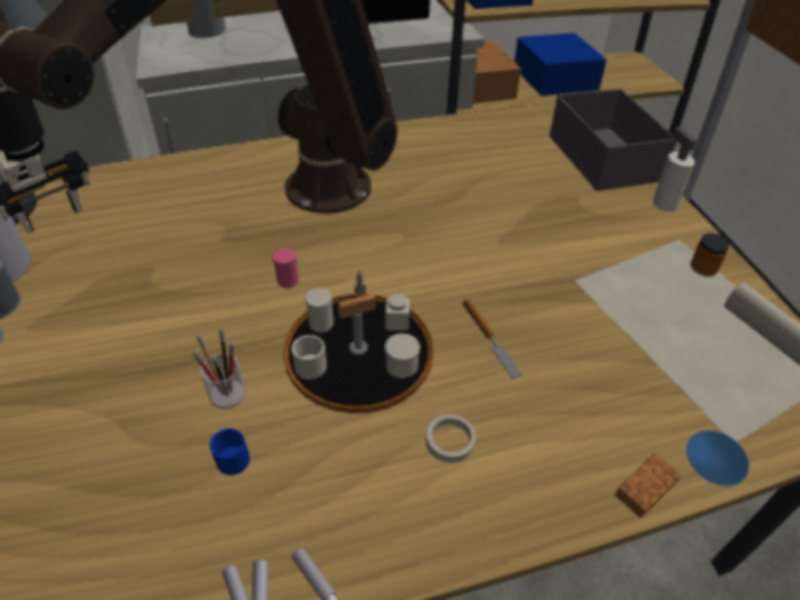

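View pics/side0.png

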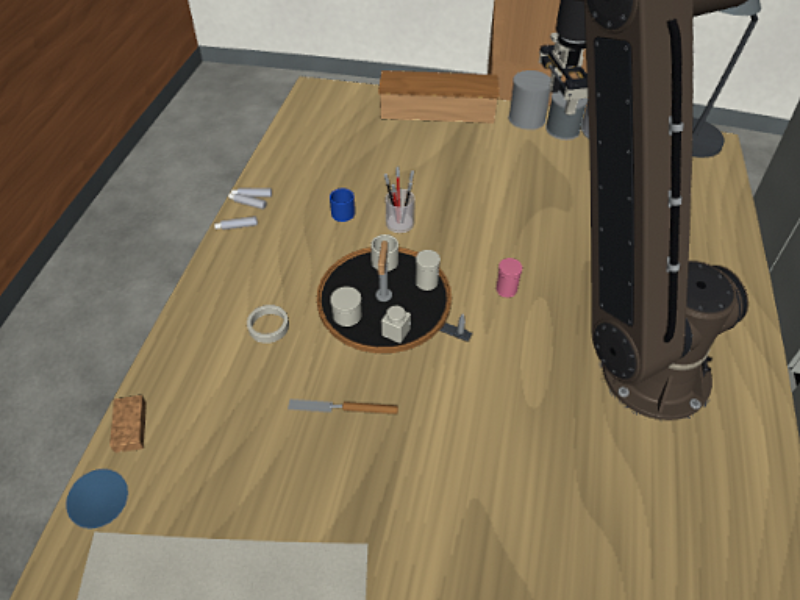

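The scene view shows four white pots on the tray, in 800x600 pixels: (309,357) with a dark mouth, (319,310) tall, (397,312) square and (402,355) low with a lid. The open pot is (309,357), or (385,252) in the side view. The blue pot at (230,452) and the pink one at (286,268) are look-alikes off the tray. The pin is at (360,283) in scene and (461,325) in side. I'll confirm with one crop and measure.

```bash
python3 - <<'E'
from h import *
import pickle
C=pickle.load(open("c0.pkl","rb"))
R={"scene":(170,165,110,100),"side":(195,145,115,100)}
out=[]
for n in C:
    c=C[n];x,y,w,h=R[n];im=c["image"]
    out.append(cv2.resize(im[y:y+h,x:x+100],(400,400),interpolation=cv2.INTER_CUBIC) if 0 else cv2.resize(im[y:y+h,x:x+w],(w*5,h*5),interpolation=cv2.INTER_CUBIC)[:, :])
o=np.vstack([cv2.resize(a,(330,300)) for a in out]) if 0 else np.hstack([cv2.resize(a,(400,int(400*a.shape[0]/a.shape[1]))) [:345] for a in out])
cv2.imwrite("pics/crop0.png",o)
# black floor -> filled hull ellipse ; lip brown; white pots
for n in C:
    c=C[n];x,y,w,h=R[n];im=c["image"][y:y+h,x:x+w]
    hsv=cv2.cvtColor(im,cv2.COLOR_BGR2HSV)
    for name,m in(("black",(hsv[...,2]<45)),("white",(hsv[...,1]<50)&(hsv[...,2]>110)),("lip",(hsv[...,0]<14)&(hsv[...,1]>120)&(hsv[...,2]>60))):
        k,l,s,ce=cv2.connectedComponentsWithStats(m.astype(np.uint8))
        for i in range(1,k):
            if s[i,4]>25: print(n,name,(s[i,:2]+[x,y]).tolist(),s[i,2:].tolist(),np.round(ce[i]+[x,y],1))
E
```

```text
scene black [185, 193] [89, 67, 2722] [229.5 230.4]
scene white [196, 185] [16, 11, 147] [203.5 190.1]
scene white [248, 189] [14, 12, 115] [254.5 194.2]
scene white [247, 214] [22, 16, 278] [257.3 221.6]
scene white [187, 216] [21, 14, 78] [195. 225.]
scene lip [262, 200] [13, 16, 38] [267.8 206.8]
scene lip [182, 202] [94, 60, 373] [224.6 242.6]
side black [206, 162] [80, 60, 2421] [246.  191.4]
side white [248, 145] [16, 4, 50] [255.5 146.2]
side white [238, 150] [17, 24, 244] [246.3 160.3]
side white [266, 160] [16, 26, 327] [273.2 172.1]
side white [241, 175] [10, 18, 82] [245.1 185.5]
side white [212, 184] [19, 25, 395] [221.2 195.5]
side white [244, 196] [19, 23, 299] [252.7 206.5]
side white [294, 201] [4, 13, 33] [295.2 206.6]
```

View pics/crop0.png

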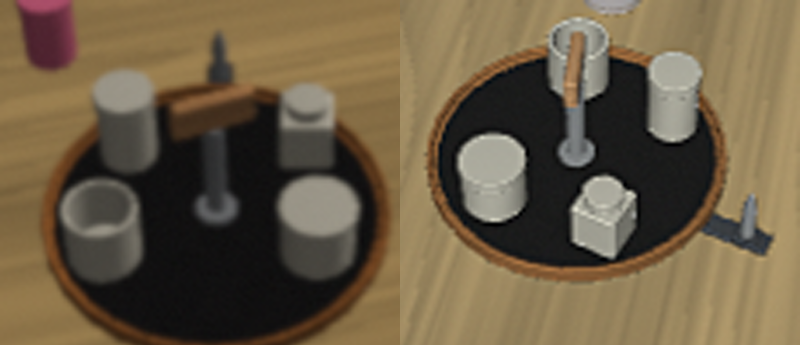

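The crop confirms it: only the pot at crop (100,220) in scene and (578,55) in side has a visible mouth and inside wall. The other three are lidded. Next I cast rays for the axis, pin, pot rim and handle.

```bash
python3 - <<'E'
from h import *
import pickle
C=pickle.load(open("c0.pkl","rb"))
f={"scene":lambda a,b:(170+a/3.636-.4,165+b/3.636-.4),"side":lambda a,b:(195+(a-400)/3.478-.4,145+b/3.478-.4)}
T={"flange":((216,206),(576,151),35),"pin":((218,34),(750,195),73),"rim":((100,207),(579,45),92),"handle_top":((212,102),(576,62),172),
 "hA":((169,106),(577,33),172),"hB":((253,90),(573,84),172)}
for k,(a,b,z) in T.items():
    print(k,*[np.round(onz(C[n],*f[n](*p),z)[:2],1) for n,p in(("scene",a),("side",b))],end=" ")
    (o1,d1),(o2,d2)=ray(C["scene"],*f["scene"](*a)),ray(C["side"],*f["side"](*b))
    s=np.linalg.lstsq(np.c_[d1,-d2],o2-o1,rcond=None)[0];p,q=o1+s[0]*d1,o2+s[1]*d2
    print("tri",np.round((p+q)/2,1),"gap",round(np.linalg.norm(p-q),1))
L={"scene":[(42,215),(389,215),(64,148),(365,145)],"side":[(428,155),(727,150),(572,43),(450,95),(700,85)]}
for n in L:
    P=np.array([onz(C[n],*f[n](*p),40)[:2] for p in L[n]])
    s=np.linalg.lstsq(np.c_[2*P,np.ones(len(P))],(P**2).sum(1),rcond=None)[0];print(n,"lip c",s[:2],"r",np.sqrt(s[2]+s[:2]@s[:2]))
E
```

```text
flange [602.6 -58.4] [604.9 -58.8] tri [604.3 -58.3  36.3] gap 1.2
pin [431.8 -15. ] [424.9  -9.2] tri [425.3 -13.8  67.1] gap 0.4
rim [ 627.3 -159. ] [ 621.9 -149.1] tri [ 622.8 -157.5   85. ] gap 3.1
handle_top [611.9 -59.9] [600.6 -50.3] tri [602.9 -58.3 163.1] gap 0.7
hA [607.5 -93.5] [608.3 -87.4] tri [607.7 -91.9 169.8] gap 4.4
hB [607.2 -25.3] [596.9 -22.7] tri [599.4 -25.3 166.5] gap 4.6
scene lip c [602.0746303 -59.1479538] r 148.50974148735372
side lip c [602.82896564 -58.51896501] r 149.2910345701291
```

Results: axis ≈ (603,-58.5), since the lip fit gives r≈149. The pin is 183 mm away at 166°. The pot is at -78.5°, r≈100. The bar lies along ≈97°. Plan: grip with tool y at 187° (turn +73°), then rotate about -116°. First I move above the handle.

```bash
python3 -m handwheel '[[[0,0,3],[10,17,0],100],[[0,0,8],[26,44,0],100],[[0,0,13],[46,78,0],100],[[0,0,18],[66,112,0],100],[[0,0,23],[86,146,0],100],[[0,0,28],[106,180,0],100],[[0,0,33],[126,214,0],100],[[0,0,38],[146,248,0],100],[[0,0,43],[166,282,0],100],[[0,0,48],[186,316,0],100],[[0,0,53],[206,350,0],100],[[0,0,58],[226,384,0],100],[[0,0,62],[246,418,0],100],[[0,0,66],[266,452,0],100],[[0,0,69],[286,486,0],100],[[0,0,71],[304,516,0],100],[[0,0,72],[318,540,0],100],[[0,0,73],[326,553,0],100],[[0,0,73],[329,558,0],100],[[0,0,73],[329,558,0],100]]' 20
python3 - <<'E'
from h import *
import pickle
c=capture("wrist");pickle.dump(c,open("w1.pkl","wb"));print(get_obs()["tool_pos"],get_obs()["tcp_rot"][:,1],np.round(c["pose"],2).tolist())
for z,p in((172,(603,-58.5)),(73,(425,-14))):print(proj(c,(*p,z)))
cv2.imwrite("pics/w1.png",cv2.resize(c["image"],(800,600)))
E
```

```text
t: 1.77
tool_pos: [603.0, -58.1, 225.9]
tcp_rot: [[0.122, -0.993, -0.001], [-0.993, -0.122, -0.0], [-0.0, 0.001, -1.0]]
force: [0.2, 0.2, -0.9]
grip_width: 87.7
grip_force: 0.0
[602.49465201 -59.05619422 226.10011908] [-0.99266676 -0.12087821  0.00107751] [[-0.99, -0.12, -0.03, 611.68], [-0.12, 0.96, 0.25, -125.13], [0.0, 0.25, -0.97, 383.6], [0.0, 0.0, 0.0, 1.0]]
[263.55400492 210.24949212]
[406.64061754 237.38990099]
```

View pics/w1.png

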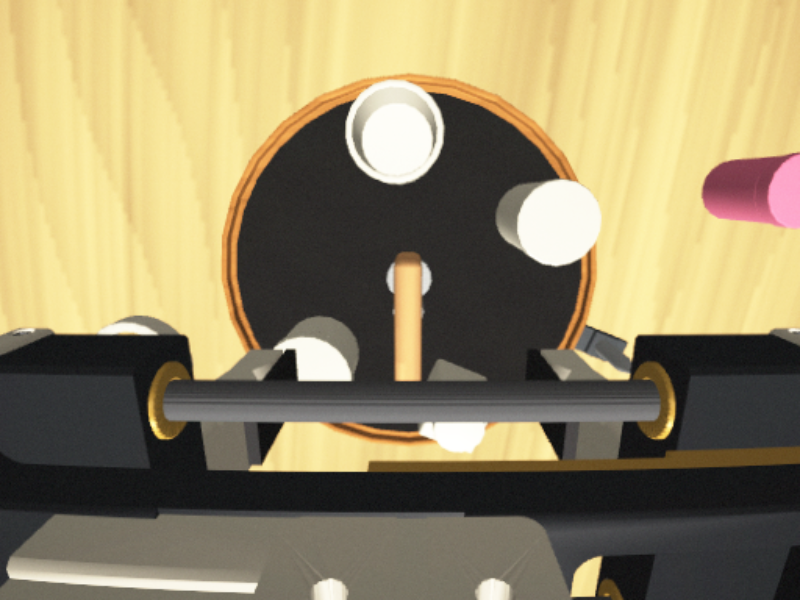

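The wrist view (800x600) shows the bar running vertically at x≈408, midway between the fingers (295 and 528). The open pot's rim is centred at (395,132). I'll remeasure the pot angle from here and descend.

```bash
python3 - <<'E'
from h import *
import pickle
c=pickle.load(open("w1.pkl","rb"))
g=lambda a,b,z:onz(c,a*.64-.2,b*.64-.2,z)[:2]
P=np.array([g(*p,40) for p in((222,258),(597,258),(410,74),(270,145),(545,140),(410,440))])
s=np.linalg.lstsq(np.c_[2*P,np.ones(len(P))],(P**2).sum(1),rcond=None)[0];print("lip",s[:2],np.sqrt(s[2]+s[:2]@s[:2]))
R=np.array([g(*p,92) for p in((346,132),(443,132),(395,81),(395,183))]);r=R.mean(0);print(R.round(1).tolist(),r)
v=r-s[:2];print(np.hypot(*v),np.degrees(np.arctan2(v[1],v[0])))
h=g(408,256,172)-g(408,378,172);print("bar",np.degrees(np.arctan2(h[1],h[0])),g(408,320,172),g(408,256,172))
E
python3 -m handwheel '[[[0,0,0],[0,0,-8],100],[[0,0,0],[0,0,-24],100],[[0,0,0],[0,0,-44],100],[[0,0,0],[0,0,-62],100],[[0,0,0],[0,0,-76],100],[[0,0,0],[0,0,-84],100],[[0,0,0],[0,0,-88],100],[[0,0,0],[0,0,-88],100],[[0,0,0],[0,0,-88],100]]' 20
```

```text
lip [604.74844813 -59.15378769] 145.86234202667137
[[656.1, -155.3], [596.3, -162.5], [629.2, -188.4], [622.3, -128.3]] [ 625.96013771 -158.62384324]
101.70657661513927 -77.96215690249039
bar -83.14109490575525 [605.58656312 -62.80969798] [609.39933011 -94.49215133]
t: 2.57
tool_pos: [603.1, -59.4, 139.1]
tcp_rot: [[0.12, -0.993, 0.001], [-0.993, -0.12, -0.0], [0.0, -0.001, -1.0]]
force: [0.8, -0.1, 0.7]
grip_width: 87.7
grip_force: 0.0
```

Pot angle ≈ -78.2°, and both views agree. Close on the bar.

```bash
python3 -m handwheel '[[[0,0,0],[0,0,0],60],[[0,0,0],[0,0,0],40],[[0,0,0],[0,0,0],30],[[0,0,0],[0,0,0],20],[[0,0,0],[0,0,0],10],[[0,0,0],[0,0,0],5],[[0,0,0],[0,0,0],0],[[0,0,0],[0,0,0],0],[[0,0,0],[0,0,0],0],[[0,0,0],[0,0,0],0],[[0,0,0],[0,0,0],0],[[0,0,0],[0,0,0],0]]' 20
```

```text
t: 3.57
tool_pos: [605.1, -58.6, 139.3]
tcp_rot: [[0.121, -0.993, 0.004], [-0.993, -0.121, 0.0], [0.0, -0.004, -1.0]]
force: [3.8, -1.4, -3.9]
grip_width: 13.7
grip_force: 22.1
```

```bash
python3 -m handwheel '[[[0,0,-0.3],[1,0,0],0],[[0,0,-1],[1.5,0,0],0],[[0,0,-2.2],[1.5,0,0],0],[[0,0,-4],[1.5,0,0],0],[[0,0,-6.3],[1.5,0,0],0],[[0,0,-9],[1.5,0,0],0],[[0,0,-12],[1.5,0,0],0],[[0,0,-15],[1.5,0,0],0],[[0,0,-18],[1.5,0,0],0],[[0,0,-21],[1.5,0,0],0],[[0,0,-24],[1.5,0,0],0],[[0,0,-27],[1.5,0,0],0],[[0,0,-30],[1.5,0,0],0],[[0,0,-33],[1.5,0,0],0],[[0,0,-36],[1.5,0,0],0],[[0,0,-38.7],[1.5,0,0],0],[[0,0,-41],[1.5,0,0],0],[[0,0,-42.8],[1.5,0,0],0],[[0,0,-44],[1.5,0,0],0],[[0,0,-44.5],[1.5,0,0],0]]' 20
```

```text
t: 5.23
tool_pos: [604.6, -58.5, 139.2]
tcp_rot: [[-0.611, -0.791, 0.001], [-0.791, 0.611, 0.0], [-0.001, -0.0, -1.0]]
force: [0.2, 3.4, 5.4]
grip_width: 14.1
grip_force: 22.2
```

```bash
python3 -m handwheel '[[[0,0,-0.3],[0,0,0],0],[[0,0,-1],[0,0,0],0],[[0,0,-2.2],[0,0,0],0],[[0,0,-4],[0,0,0],0],[[0,0,-6.3],[0,0,0],0],[[0,0,-9],[0,0,0],0],[[0,0,-12],[0,0,0],0],[[0,0,-15],[0,0,0],0],[[0,0,-18],[0,0,0],0],[[0,0,-21],[0,0,0],0],[[0,0,-24],[0,0,0],0],[[0,0,-27],[0,0,0],0],[[0,0,-30],[0,0,0],0],[[0,0,-33],[0,0,0],0],[[0,0,-36],[0,0,0],0],[[0,0,-38.7],[0,0,0],0],[[0,0,-41],[0,0,0],0],[[0,0,-42.8],[0,0,0],0],[[0,0,-44],[0,0,0],0],[[0,0,-44.5],[0,0,0],0]]' 20
```

```text
t: 6.9
tool_pos: [604.4, -58.2, 139.2]
tcp_rot: [[-0.991, -0.136, 0.001], [-0.136, 0.991, 0.001], [-0.001, 0.001, -1.0]]
force: [-0.7, 5.6, 6.5]
grip_width: 14.4
grip_force: 22.2
```

Turned 89° so far. The remaining 27° follows, then I look.

```bash
python3 -m handwheel '[[[0,0,-0.3],[0,0,0],0],[[0,0,-1],[0,0,0],0],[[0,0,-2.2],[0,0,0],0],[[0,0,-4],[0,0,0],0],[[0,0,-6.3],[0,0,0],0],[[0,0,-9],[0,0,0],0],[[0,0,-12],[0,0,0],0],[[0,0,-15],[0,0,0],0],[[0,0,-18],[0,0,0],0],[[0,0,-20.7],[0,0,0],0],[[0,0,-23],[0,0,0],0],[[0,0,-25],[0,0,0],0],[[0,0,-26.3],[0,0,0],0],[[0,0,-27],[0,0,0],0],[[0,0,-27],[0,0,0],0],[[0,0,-27],[0,0,0],0]]' 20
python3 - <<'E'
from h import *
import pickle
C={n:capture(n) for n in("scene","side","wrist")};pickle.dump(C,open("c2.pkl","wb"))
a=cv2.resize(C["scene"]["image"][165:265,170:280],None,fx=3.6,fy=3.6,interpolation=2)
b=cv2.resize(C["side"]["image"][145:245,195:310],None,fx=3.5,fy=3.5,interpolation=2)
o=np.zeros((360,800,3),np.uint8);o[:360,:396]=a;o[:350,396:798]=b[:, :402]
cv2.imwrite("pics/c2.png",o);cv2.imwrite("pics/w2.png",cv2.resize(C["wrist"]["image"],(800,600)))
E
```

```text
t: 8.23
tool_pos: [604.4, -57.9, 139.2]
tcp_rot: [[-0.945, 0.327, 0.001], [0.327, 0.945, 0.001], [-0.0, 0.001, -1.0]]
force: [-1.2, 7.0, 7.5]
grip_width: 14.1
grip_force: 22.2
```

View pics/c2.png

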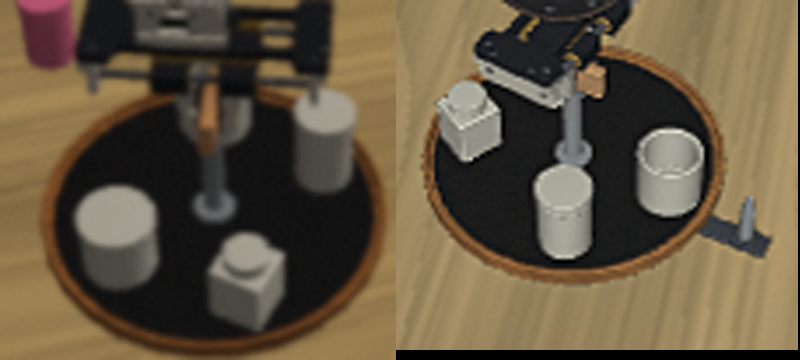

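View pics/w2.png

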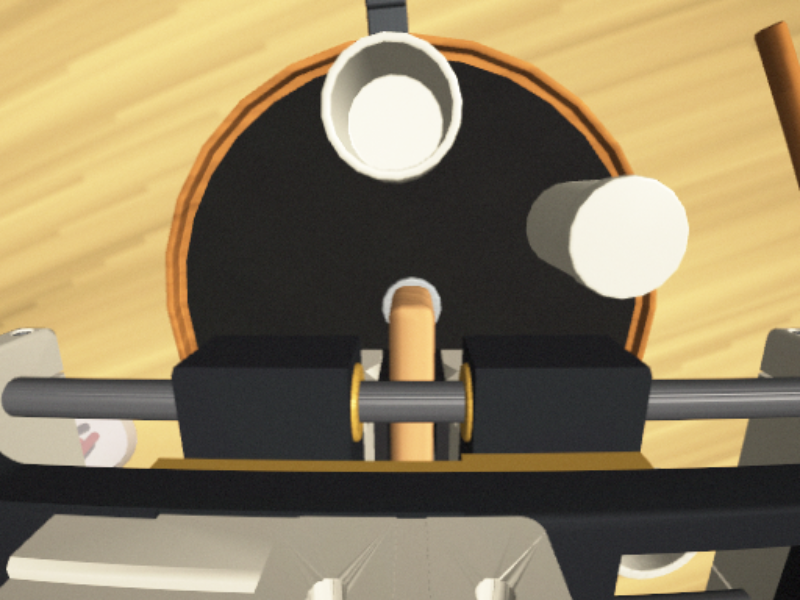

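The side view shows all pots upright, with the open pot at crop (670,170) next to the pin at (748,215). The wrist view shows its rim at (392,106) and the foot's arm at (387,15). I'll compute the residual angle.

```bash
python3 - <<'E'
from h import *
import pickle
C=pickle.load(open("c2.pkl","rb"));w=C["wrist"];s=C["side"]
W=lambda a,b,z:onz(w,a*.64-.2,b*.64-.2,z)[:2]
S=lambda a,b,z:onz(s,195+(a-396)/3.5-.4,145+b/3.5-.4,z)[:2]
def fit(P):
    q=np.linalg.lstsq(np.c_[2*P,np.ones(len(P))],(P**2).sum(1),rcond=None)[0];return q[:2],np.sqrt(q[2]+q[:2]@q[:2])
ang=lambda v:np.degrees(np.arctan2(v[1],v[0]))%360
cw,r=fit(np.array([W(*p,40) for p in((167,275),(655,275),(420,35),(215,140),(620,160),(525,67),(265,85))]));print("wrist lip",cw,r,"flange",W(412,305,36))
cs,r=fit(np.array([S(*p,40) for p in((424,150),(724,150),(450,95),(700,85),(660,60))]));print("side lip",cs,r)
rw=np.mean([W(*p,92) for p in((321,106),(462,106),(391,31),(392,182))],0);bw=W(395,124,37)
for z in(5,12,18):print("arm z",z,ang(W(387.5,18,z)-cw),ang(W(387.5,18,z)-W(412,305,36)))
print("wrist rim",rw,np.hypot(*(rw-cw)),ang(rw-cw),"floor",bw,np.hypot(*(bw-cw)),ang(bw-cw), ang(bw-W(412,305,36)))
rs=S(671,152,92);p=S(748,196,73);pb=S(747,240,18)
print("side rim",rs,np.hypot(*(rs-cs)),ang(rs-cs),"pin",p,np.hypot(*(p-cs)),ang(p-cs),"pinbase",pb,ang(pb-cs))
for n,cc in(("w",w),("s",s)):
  pass
for A in((603,-58.5),(604.5,-58.3)):print("tri pin ang",ang(np.array([425.3,-13.8])-A))
E
```

```text
wrist lip [605.24534038 -57.87771432] 146.59307368160714 flange [604.96396168 -57.15601417]
side lip [603.00362234 -61.81460351] 148.42551399352564
arm z 5 165.59084617027486 165.80447878368923
arm z 12 165.54791558655361 165.764549245108
arm z 18 165.51011093124 165.7293845530374
wrist rim [504.92671443 -32.10451354] 103.576467358721 165.5915582870405 floor [504.26995501 -32.19918693] 104.18932392817136 165.73185328559117 166.07985248484596
side rim [503.05021308 -31.08636729] 104.57011296025703 162.91123199396228 pin [425.16698878  -9.41746653] 185.39505980872858 163.58311011156897 pinbase [ 4.20648534e+02 -3.73333707e-01] 161.37968087100424
tri pin ang 165.88033454275717
tri pin ang 166.05406899558815
```

In the wrist view the pot is at 165.6–166.1° and the foot's arm at 165.5–165.8°, aligned within about 0.3°. I'll settle for a moment with the grip held, then hand in.

```bash
python3 -m handwheel '[[[0,0,0],[0,0,0],0],[[0,0,0],[0,0,0],0],[[0,0,0],[0,0,0],0],[[0,0,0],[0,0,0],0],[[0,0,0],[0,0,0],0],[[0,0,0],[0,0,0],0]]' 25 && python3 -c "
from workcell import close_job
print(close_job())"
```

```text
t: 8.88
tool_pos: [604.4, -57.9, 139.2]
tcp_rot: [[-0.945, 0.327, 0.001], [0.327, 0.945, 0.001], [-0.0, 0.001, -1.0]]
force: [-1.3, 6.8, 6.5]
grip_width: 13.4
grip_force: 27.3
the job is handed in; nothing more can be done
None
```

The job is handed in at 8.9 s: the open pot stands at the front in line with the pin (measured within about 0.3°), all four pots are upright, and the handle is still gripped.

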